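# Set the wire-crimp dial of a terminal applicator

## Task

Set the crimp applicator for the next wire: push the upper, knurled disc round with the fingertips, by friction and without taking it between the fingers, until its yellow paint mark has clicked in at the white index line on the ram head. Leave the plain disc under it at its setting, and leave the micrometer, terminal tray, screwdriver and tape dispenser where they are.

Things in the scene. Friction and masses are not known exactly. Their poses are not given: they have to be found in the camera images.
- applicator: Crimp applicator (blue C-frame on a steel base) clamped in a set-up plate 150 x 110 x 12 mm screwed to the bench; immovable. Origin: bench height (z = 0) under the axis of its two discs; z up, front to -x, column at +x. The blue ram head under the discs spans x -53 to +64 mm, y -31 to +31 mm, top 94 mm above the bench. A strip guide 38 mm high reaches out to y = 83 mm.
- post_top (a point): Top of the steel ram post on the disc axis, 138 mm above the bench. The post passes through both discs: radius 8 mm, with a head of radius 11 mm from 131 to 138 mm above the bench. It does not turn.
- index_line (a point): Middle of the white painted index line (16 x 5 mm) on top of the ram head, 39 mm from the disc axis on the applicator's -x side, 95 mm above the bench.
- dial (a joint): Turn of the upper disc (rad), growing anticlockwise seen from above; 0: yellow mark at the index line. Detents every 0.785 rad (45 degrees) from -0.785 to 3.142, stops at -0.95 and 3.30. It starts in the detent at 0.785 or 1.571: one or two clicks clockwise to go. Leaving a detent takes about 0.08 N m (3 N along the rim); past half-way it springs into the next by itself.
- dial_center (a point): Centre of the upper disc, on its vertical axis, 118 mm above the bench. Bright steel disc of radius 29 mm, 14 mm thick (111 to 125 mm above the bench); upright knurled rim, free all round, friction coefficient about 0.9, so leaning on it with 6 to 10 N turns it without slip; black dots on top mark the other settings. Its axes turn with the disc.
- dial_mark (a point): Middle of the yellow paint mark (14 x 8 mm) on the upper disc's top face, 21.5 mm from the axis, 125 mm above the bench; the paint runs down over the rim.
- lower_disc (a joint): Turn of the plain steel disc under the upper one (rad, anticlockwise from above), 0 at the start: radius 19 mm, from 101 to 109 mm above the bench. Turns stiffly (0.03 N m).
- micrometer: Crimp-height micrometer lying on the bench, grey C-frame and steel barrel, about 142 x 50 x 19 mm, loose. Origin at its underside at the frame end of the barrel; barrel towards +x.
- tray: Loose light-blue open tray with brass terminals, 120 x 85 x 30 mm. Origin at the centre of its underside.
- driver: Loose screwdriver with red handle, 170 mm long, lying along its x, handle to -x, 26 mm high. Origin at its underside, half-way along.
- dispenser: Loose light-blue tape dispenser with a roll of tape, 150 x 58 mm, 98 mm high. Origin at the centre of its underside, long side along its x.
Not all that is in view belongs to the job. What is shaped like the applicator but green or red is not meant.

How it is judged:
On the way:
1. the fingers press on the upper disc (contact force between the fingers and dial above 0.5 N), for 0.05 s.
At the end, for the whole second after the job is handed in: The upper disc rests in the detent with its yellow mark at the index line (within 0.12 rad, 7 degrees, and not turning), and the lower disc is within 0.15 rad of where it was (value of joint dial between -0.12 and 0.12 rad and velocity of joint dial between -0.05 and 0.05 rad/s and value of joint lower_disc between -0.15 and 0.15 rad); the robot touches nothing.
It fails at once if the upper disc was taken between the fingers instead of being turned by its rim (contact force between the fingers and dial above 0.5 N and horizontal distance between the grasp point and dial_center below 0.013 m).
It fails at once if the lower disc was turned off its setting (value of joint lower_disc above 0.25 rad or value of joint lower_disc below -0.25 rad).
It fails at once if the micrometer, tray, screwdriver or tape dispenser was moved or lifted (distance of any of micrometer, tray, driver, dispenser from where it was at the start of the episode above 0.02 m).
It also fails if it takes over 48 s, if anything falls off the work surface, if the arm or the gripper's body presses on something with over 40 N, if the wrist force passes 120 N, or if a joint passes its speed limit or range.

## Robot

A 7-joint arm with a two-finger parallel gripper is mounted at the origin on the work surface. World frame = base frame: x ahead of the robot, y to its left, z up, the work surface at z = 0. Lengths are in m, angles in rad, forces in N, time in s.
With the tool pointing down it reaches from about 0.4 to 0.85 m from the base axis. Payload 10.4 kg.
Tool frame: the origin (TCP) lies between the finger pads; the fingertips stand 22 mm ahead of it and the grasp point (between the pads) lies 3 mm ahead of it; z points along the fingers, y is the line along which they close (so a half turn about z gives the same grasp; the last joint's range is limited). The gripper opens to 85 mm and grips with 20 to 120 N. Pads are 22 mm wide; open, the fingers measure 114 mm over their backs; the gripper's body (76 mm by 85 mm) begins 54 mm behind the grasp point. The pads swing forward as they close: fully open they stand 13 mm farther back than shut.
Start: joints at [-1.171, 0.332, -0.065, 1.46, 0.022, 1.35, -0.088], TCP at [0.256, 0.57, 0.253] pointing down, gripper open.
Joint ranges: [-2.6, 2.6], [-0.5, 2.12], [-1.47, 1.34], [0.16, 2.42], [-1.27, 4.41], [0.06, 2.06], [-2.6, 2.6]. Speed limits (rad/s): [2.22, 2.22, 2.79, 2.79, 3.14, 3.14, 3.14].

## Interface

Orientations are given as a unit quaternion [x, y, z, w].
In Python, from workcell import manip, camera, ticket, boxes_of, outline_of gives the robot as it stands.
- The arm moves only by the tool carry_out, never from a script. Its argument "deltas" is a list of rows, each a list of 5 numbers: the shift along the tool's x, y, z as a fraction of full scale, then the turn about the tool's z as a fraction of full scale, then the opening, from -1 (shut) to 1 (fully open), so that 0 is half open. In form: [[tx, ty, tz, spin, gripper], ...]. A call has 1 to 20 rows; each row is the pose to reach, as a shift and turn from the pose commanded when the call began, along the tool's axes at that moment; what a row does not reach only later rows make up. Full scale, the value 1, is 150 mm for a shift and 30 degrees for a turn. A row lasts 1/8 s, in which the tool goes at most 62.5 mm and 10.7 degrees, less where a joint would pass 70% of its speed; a pose out of reach is approached as far as the arm can. A call with a number of a shift or a turn outside -1 to 1 is refused whole. A call with a gripper value outside its range is refused whole. The fingers move at their own pace and stop on an object; "force" is the grip in N (left out, the last holds). Time passes only in rows, so rows that repeat a pose let the fingers close. It gives the time, the measured TCP pose, the force, the opening and the grip force at its end, in the units of the state.
- manip.get_obs(): the state, without advancing time (a new reading comes with each control period).
- camera(name): name is "scene" or "top"; returns a dict with "img" (384x512x3 uint8, red, green, blue), "depth" (384x512 float32, m along the optical axis (not along the pixel's ray), 0 where there is no reading), "vertical_fov" (degrees; the focal length in pixels is half the picture's height over the tangent of half this angle, whatever the lens; pixels are square), "cx", "cy" (the principal point, pixels), "R" (3x3) and "t" (3): a world point X has camera coordinates R X + t. Camera axes: x right, y down, z forward; pixel columns grow to the right and rows downward; lengths in m; the calibration is good to about 2 mm. A picture is of the moment at which its call begins.
- ticket.hand_in(): hands the job in; it is judged then, once.
Trained networks look in a picture, given as the dict that the camera call returned (one of the last four; its "shot" number tells which), for a name from the list of things; names that differ only in an ending like _2 or _b are one class to them, and where a whole thing is asked for, a point or a joint stands for the part that bears it (a point fixed in the world has none). Each returns a list of dicts, best first, with "conf" (0 to 1); they miss things now and then, are a little off and sometimes report something else, mostly with a low value. They report only what shows in the picture. A call takes as long as a camera call. They do not tell look-alikes from the thing itself.
- boxes_of(query, picture): "position" ([x, y, z] in m, in world coordinates, good to about 4 mm: the middle of the surface that is visible of it).
- outline_of(query, picture): "region" (384x512 bool, what is visible of it).
The state is a dict: "clock": time; "joint_pos": joint angles; "joint_velocities": joint speeds; "tau": joint torques, N m; "position": TCP position; "ee_rot": TCP orientation; "ft_force": force on the tool from outside, world axes, zero at the start; "torque": the same for the moment, N m; "grip_width": opening from 0.0 (shut) to 1.0 (fully open); "grasp_force": force on a finger pad.
Only numpy, scipy, OpenCV 4.12 (cv2) and the standard library are available. Lean on these libraries where they do the work, as an engineer would, in place of code of your own. Each camera call takes 0.05 s, during which the arm holds its last target. There are 200 camera calls.

## Working session

There is one attempt and no reset: what is moved stays moved. The work goes in short steps, Python scripts to look and compute and a tool call to move; the robot and the scene stay as the last step left them, time stands still between calls to the robot, and variables do not carry over. Pictures are saved under pics/ and viewed, at most 10 in all, crops included, and the job is handed in when it is done.

Besides the shell and the picture viewer there is one more tool, called after "Request:" as a command line: name --pt "numbers of a row" for each row, then --argument value for the rest. carry_out: Moves the arm, as the interface text tells. Its arguments: {"type":"object","properties":{"deltas":{"type":"array","items":{"type":"array","items":{"type":"number"}}},"force":{"type":"number"}},"required":["deltas"]}

```bash
mkdir -p pics
cat > h.py <<'E'
import numpy as np, cv2
from workcell import manip, camera, ticket, boxes_of, outline_of
def K(c):
    return c["img"].shape[0]/2/np.tan(np.radians(c["vertical_fov"])/2)
def save(c,n,crop=None,s=1):
    im=c["img"][:,:,::-1]
    if crop: im=im[crop[1]:crop[3],crop[0]:crop[2]]
    cv2.imwrite("pics/"+n,cv2.resize(im,None,fx=s,fy=s,interpolation=cv2.INTER_CUBIC))
def proj(c,X):
    p=np.array(c["R"])@np.array(X)+c["t"];f=K(c);return np.array([c["cx"]+f*p[0]/p[2],c["cy"]+f*p[1]/p[2]]).round(1)
def atz(c,u,v,z):
    R=np.array(c["R"]);d=R.T@np.array([(u-c["cx"])/K(c),(v-c["cy"])/K(c),1]);o=-R.T@np.array(c["t"])
    return o+d*(z-o[2])/d[2]
E
python3 - <<'E'
from h import *
o=manip.get_obs();print({k:np.round(v,3) for k,v in o.items()})
ims=[]
for n in("top","scene"):
    c=camera(n);save(c,n+"0.png",s=1.5);print(n,-np.array(c["R"]).T@c["t"],K(c),c["cx"],c["cy"])
    for q in("applicator","dial_center","dial_mark","index_line","post_top","lower_disc","micrometer","tray","driver","dispenser"):
        for b in boxes_of(q,c)[:4]: print(q,np.round(b["position"],3),round(b["conf"],2),proj(c,b["position"]))
E
```

```text
{'clock': np.float64(0.0), 'joint_pos': array([-1.171,  0.333, -0.065,  1.461,  0.022,  1.35 , -0.088]), 'joint_velocities': array([-0.001, -0.001,  0.   ,  0.002,  0.001,  0.001,  0.   ]), 'tau': array([ 0.0000e+00, -6.2542e+01,  5.0000e-02, -3.9162e+01,  1.6000e-02,
        1.0000e-02,  0.0000e+00]), 'position': array([0.256, 0.57 , 0.253]), 'ee_rot': array([ 0.21 ,  0.978, -0.001, -0.   ]), 'ft_force': array([ 0.186, -0.285, -0.402]), 'torque': array([-0.039,  0.025,  0.005]), 'grasp_force': np.float64(0.0), 'grip_width': np.float64(0.998)}
top [ 0.46449703 -0.06466107  1.16750153] 431.5868091113215 261.81432460626684 187.99378114685496
applicator [ 0.569 -0.118  0.077] 0.87 [284.2 186.2]
applicator [0.709 0.106 0.081] 0.76 [197.7 129.8]
applicator [ 0.705 -0.444  0.082] 0.57 [413.2 135.9]
dial_center [ 0.709 -0.457  0.125] 0.93 [424.5 130.6]
dial_center [0.708 0.117 0.122] 0.79 [190.6 126.2]
dial_center [ 0.567 -0.128  0.127] 0.68 [289.5 185.1]
dial_center [0.366 0.168 0.124] 0.61 [164.2 266.5]
dial_mark [0.712 0.114 0.125] 0.85 [192.  124.6]
dial_mark [ 0.707 -0.461  0.128] 0.75
[... 1531 characters left out ...]
ndex_line [ 0.744 -0.472  0.048] 0.77 [171.4 335. ]
index_line [ 0.601 -0.147  0.05 ] 0.75 [250.4 227.6]
index_line [0.733 0.092 0.047] 0.66 [352.2 213. ]
post_top [0.738 0.096 0.048] 0.83 [354.6 213. ]
post_top [ 0.597 -0.147  0.051] 0.82 [249.5 226.5]
post_top [0.393 0.154 0.043] 0.8 [280.9 156.2]
post_top [ 0.743 -0.481  0.048] 0.76 [167.3 337. ]
lower_disc [ 0.574 -0.14   0.122] 0.72 [244.9 199.3]
micrometer [0.517 0.041 0.016] 0.85 [281.7 194.7]
micrometer [ 0.599 -0.149  0.048] 0.55 [249.4 228. ]
tray [ 0.594 -0.272  0.009] 0.75 [210.3 261.4]
driver [ 0.436 -0.184  0.02 ] 0.65 [202. 213.]
driver [ 0.597 -0.147  0.047] 0.3 [249.5 227.7]
dispenser [ 0.745 -0.142  0.047] 0.7 [291.4 257.3]
```

View pics/top0.png

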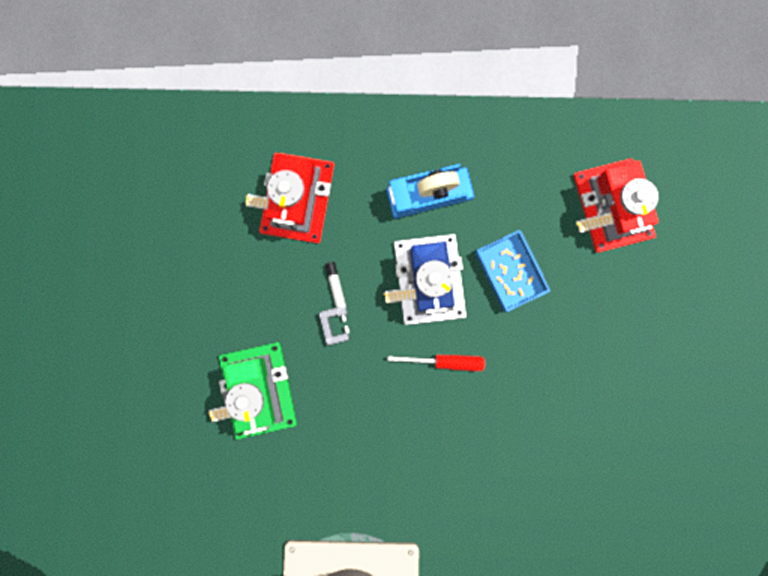

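View pics/scene0.png

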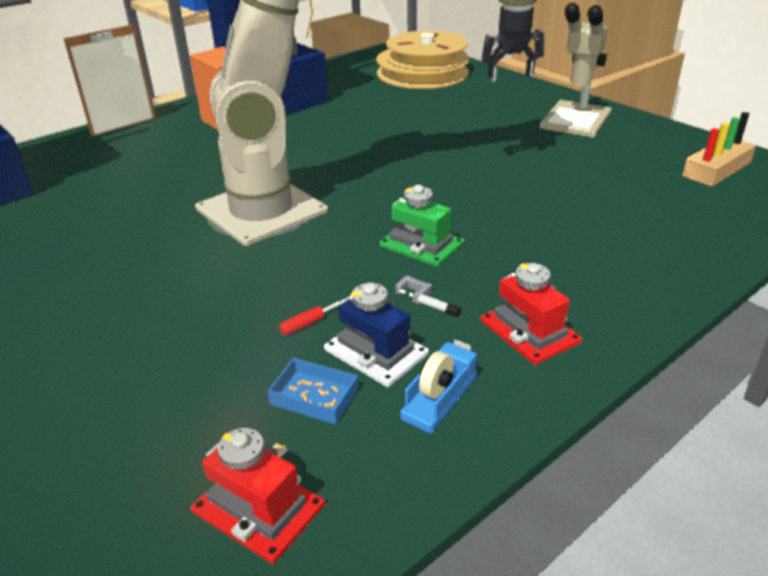

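Top picture: there are four look-alikes in top-camera pixels. They are red (190,125), red (426,131), green (163,266) and blue (289,185). Only the blue one fits, with its blue C-frame on a steel base. The micrometer is at (222,205), the driver at (303,240), the tray at (341,180) and the dispenser at (286,125). I'll enlarge the blue one to confirm it.

Run:
```python
from h import *
c=camera("top");save(c,"crop.png",(255,150,325,220),8)
hsv=cv2.cvtColor(c["img"],cv2.COLOR_RGB2HSV)
w=(slice(150,220),slice(255,325))
def cen(m,lab,z):
    n,l,s,ce=cv2.connectedComponentsWithStats(m.astype(np.uint8))
    for i in range(1,n):
        if s[i,4]>5:
            p=ce[i]+[255,150];print(lab,s[i,4],p.round(1),atz(c,*p,z).round(4))
h=hsv[w].astype(int)
cen((h[...,0]>20)&(h[...,0]<35)&(h[...,1]>150)&(h[...,2]>150),"yellow",.125)
cen((h[...,1]<40)&(h[...,2]>235),"white",.095)
d=c["depth"];f=K(c);v,u=np.mgrid[150:220,255:325];Z=d[w]
P=np.stack([(u-c["cx"])/f*Z,(v-c["cy"])/f*Z,Z],-1).reshape(-1,3);X=(P-c["t"])@np.array(c["R"])
m=(X[:,2]>.118)&(X[:,2]<.129);Q=X[m][:,:2];print("disc",m.sum(),cv2.minEnclosingCircle(Q.astype(np.float32)),Q.mean(0),X[m][:,2].mean())
m=(X[:,2]>.132);print("post",m.sum(),X[m].mean(0))
m=(X[:,2]>.085)&(X[:,2]<.1);print("head",cv2.minAreaRect(X[m][:,:2].astype(np.float32)))
m=(X[:,2]>.008)&(X[:,2]<.02);print("plate",cv2.minAreaRect(X[m][:,:2].astype(np.float32)))
```

```text
yellow 12 [296.8 190.8] [ 0.554  -0.1465  0.125 ]
white 1103 [291.4 185.7] [ 0.5692 -0.1352  0.095 ]
white 15 [268.4 187.5] [ 0.5634 -0.0778  0.095 ]
disc 374 ((0.5683368444442749, -0.12719374895095825), 0.029689010232686996) [ 0.56787808 -0.12697619] 0.1251420628476019
post 75 [ 0.55168302 -0.11692689  0.30290292]
head ((0.5719053149223328, -0.12163864076137543), (0.12048017233610153, 0.07204994559288025), 8.3163480758667)
plate ((0.5820937156677246, -0.15138986706733704), (0.1501743346452713, 0.1619480401277542), 8.038787841796875)
```

View pics/crop.png

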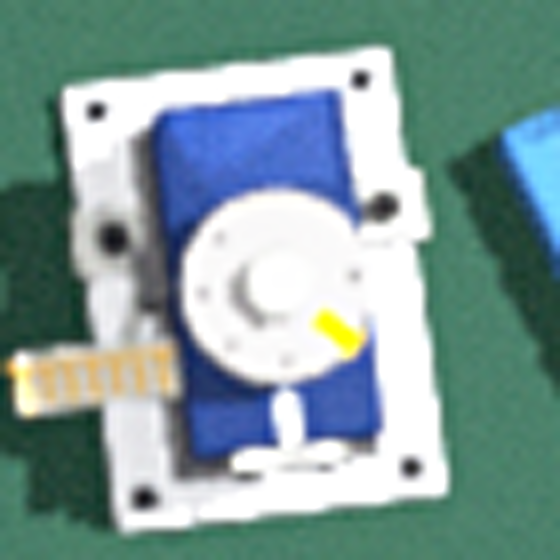

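The crop confirms it: blue ram head, white plate, white index line at crop (288,420), disc centre at about (275,285) and yellow mark at (340,335). The mark sits about 48° anticlockwise of the line, so the disc needs one click clockwise.

Plan: with the fingers shut, press their flat side on the rim at the front (-x) and drag towards +y.

Request:
carry_out --pt "-0.4 -0.42 0 -0.35 -1" --pt "-0.7 -0.75 0 -0.7 -1" --pt "-0.87 -0.92 0 -1 -1" --pt "-0.87 -0.92 0 -1 -1" --pt "-0.87 -0.92 0 -1 -1"

```text
clock: 1.78
position: [0.3187, 0.3909, 0.2537]
ee_rot: [-0.05, 0.999, 0.0, 0.0]
ft_force: [-0.7, 0.7, 0.5]
grip_width: 0.001
grasp_force: 0.0
```

Request:
carry_out --pt "-0.1 -0.4 0 0 -1" --pt "-0.2 -0.8 0 0 -1" --pt "-0.24 -1 0 0 -1" --pt "-0.24 -1 0 0 -1"

```text
clock: 2.28
position: [0.3703, 0.2445, 0.2535]
ee_rot: [-0.049, 0.999, 0.0, 0.0]
ft_force: [-0.7, 0.7, -0.7]
grip_width: -0.003
grasp_force: 0.0
```

Request:
carry_out --pt "-0.1 -0.4 0 0 -1" --pt "-0.2 -0.8 0 0 -1" --pt "-0.24 -1 0 0 -1" --pt "-0.24 -1 0 0 -1"

```text
clock: 2.78
position: [0.4213, 0.0993, 0.2534]
ee_rot: [-0.049, 0.999, -0.0, 0.0]
ft_force: [-0.8, 0.2, -0.1]
grip_width: 0.001
grasp_force: 0.0
```

Request:
carry_out --pt "-0.1 -0.4 0 0 -1" --pt "-0.2 -0.8 0 0 -1" --pt "-0.24 -1 0 0 -1" --pt "-0.24 -1 0 0 -1"

```text
clock: 3.28
position: [0.4725, -0.0459, 0.2532]
ee_rot: [-0.05, 0.999, -0.0, -0.0]
ft_force: [0.4, 0.6, -0.3]
grip_width: 0.007
grasp_force: 0.0
```

Request:
carry_out --pt "-0.08 -0.35 0 0 -1" --pt "-0.15 -0.67 0 0 -1" --pt "-0.15 -0.67 0 0 -1" --pt "-0.15 -0.67 0 0 -1"

```text
clock: 3.78
position: [0.5047, -0.1411, 0.2529]
ee_rot: [-0.052, 0.999, 0.0, -0.0]
ft_force: [-0.2, -0.3, 0.6]
grip_width: 0.004
grasp_force: 0.0
```

Request:
carry_out --pt "0 0 0.3 0 -1" --pt "0 0 0.6 0 -1" --pt "0 0 0.78 0 -1" --pt "0 0 0.78 0 -1" --pt "0 0 0.78 0 -1"

```text
clock: 4.4
position: [0.5049, -0.1428, 0.1375]
ee_rot: [-0.051, 0.999, 0.0, 0.001]
ft_force: [0.0, -0.3, 0.6]
grip_width: -0.003
grasp_force: 0.0
```

Run:
```python
from h import *
c=camera("scene");save(c,"pre.png",(195,150,295,250),6)
c=camera("top");save(c,"pret.png",(240,135,340,235),6)
o=manip.get_obs();print(o["position"],o["ft_force"])
```

```text
[ 0.50506703 -0.14341411  0.13775395] [0.0658351  0.35735035 0.33944827]
```

View pics/pre.png

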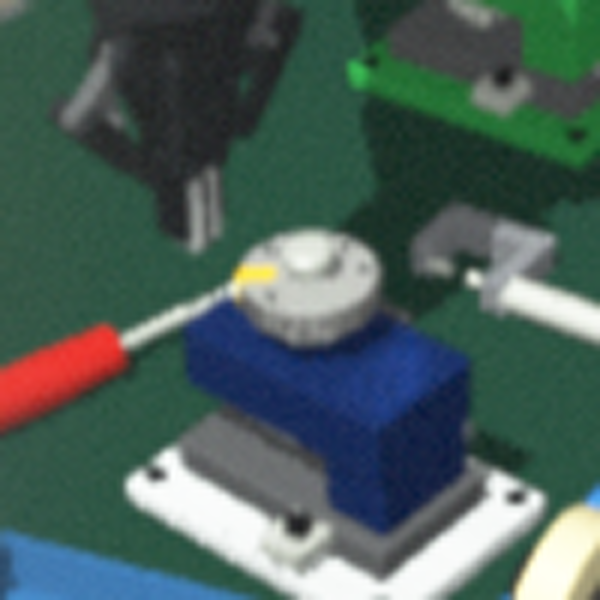

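The shut fingertips at crop (205,240) stand in front of the disc at rim height, and the yellow mark is at (255,272). Now I'll approach the rim.

Request:
carry_out --pt "-0.06 0 0.007 0 -1" --pt "-0.12 0 0.014 0 -1" --pt "-0.14 0 0.014 0 -1" --pt "-0.14 0 0.014 0 -1" --force 60

```text
clock: 5.0
position: [0.5251, -0.1419, 0.134]
ee_rot: [-0.05, 0.999, -0.0, -0.0]
ft_force: [0.1, -0.3, 0.9]
grip_width: -0.001
grasp_force: 0.0
```

Request:
carry_out --pt "-0.01 0 0 0 -1" --pt "-0.02 0 0 0 -1" --pt "-0.02 0 0 0 -1"

```text
clock: 5.38
position: [0.528, -0.1416, 0.1342]
ee_rot: [-0.05, 0.999, 0.0, 0.0]
ft_force: [0.3, 0.6, -0.5]
grip_width: 0.008
grasp_force: 0.0
```

Request:
carry_out --pt "-0.01 0 0 0 -1" --pt "-0.01 0 0 0 -1"

```text
clock: 5.62
position: [0.5291, -0.1415, 0.1341]
ee_rot: [-0.05, 0.999, 0.0, -0.0]
ft_force: [-3.2, -0.5, 1.4]
grip_width: 0.004
grasp_force: 1.5
```

Request:
carry_out --pt "-0.01 0 0 0 -1" --pt "-0.01 0 0 0 -1"

```text
clock: 5.88
position: [0.5295, -0.1418, 0.134]
ee_rot: [-0.05, 0.999, 0.0, -0.002]
ft_force: [-9.6, -0.6, 7.2]
grip_width: -0.006
grasp_force: 4.7
```

Request:
carry_out --pt "-0.01 0 0 0 -1" --pt "-0.01 0 0 0 -1"

```text
clock: 6.12
position: [0.5298, -0.1421, 0.1339]
ee_rot: [-0.05, 0.999, 0.0, -0.003]
ft_force: [-14.5, -1.3, 11.3]
grip_width: 0.01
grasp_force: 7.8
```

Request:
carry_out --pt "0 0.015 0 0 -1" --pt "0 0.03 0 0 -1" --pt "0 0.045 0 0 -1" --pt "0 0.06 0 0 -1" --pt "0 0.06 0 0 -1"

```text
clock: 6.75
position: [0.5285, -0.1334, 0.1338]
ee_rot: [-0.049, 0.999, 0.0, -0.003]
ft_force: [-17.1, -1.8, 11.0]
grip_width: 0.001
grasp_force: 8.6
```

Run:
```python
from h import *
c=camera("scene");save(c,"mid.png",(195,150,295,250),6)
```

```text
(no output)
```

View pics/mid.png

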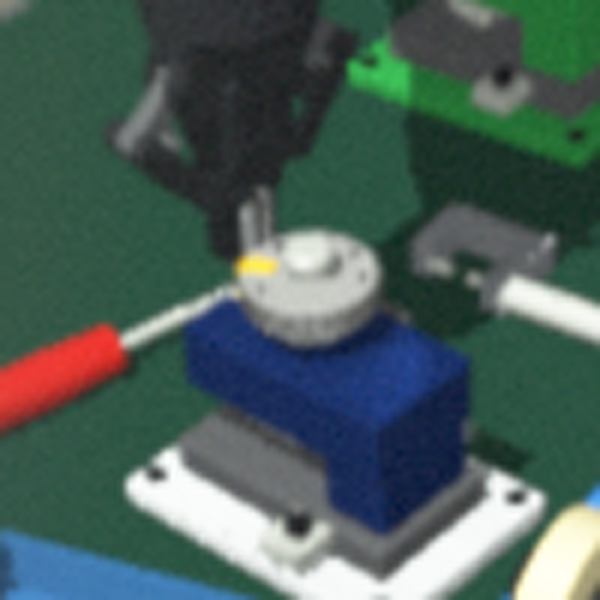

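The mark moved from (255,272) to (258,265), so the disc is turning with the fingertips. I'll keep dragging.

Request:
carry_out --pt "0 0.015 0 0 -1" --pt "0 0.03 0 0 -1" --pt "0 0.045 0 0 -1" --pt "0 0.06 0 0 -1" --pt "0 0.075 0 0 -1" --pt "0 0.09 0 0 -1" --pt "0 0.09 0 0 -1"

```text
clock: 7.68
position: [0.5284, -0.1186, 0.1337]
ee_rot: [-0.05, 0.999, 0.001, -0.002]
ft_force: [-9.9, 0.6, 5.5]
grip_width: -0.001
grasp_force: 5.0
```

Run:
```python
from h import *
c=camera("scene");save(c,"mid2.png",(195,150,295,250),6)
```

```text
(no output)
```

View pics/mid2.png

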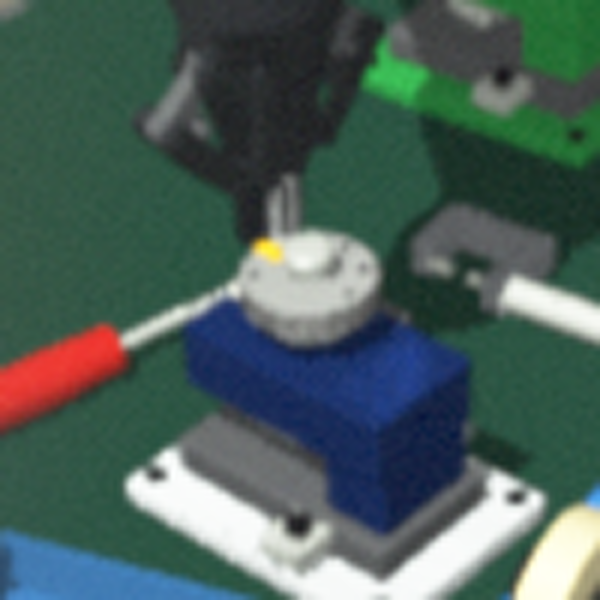

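The mark is now at (268,250), at or near the index line after about 23 mm of drag. I'll back straight off, lift clear and check.

Request:
carry_out --pt "0.03 0 0 0 -1" --pt "0.1 0 0 0 -1" --pt "0.25 0 0 0 -1" --pt "0.4 0 -0.2 0 -1" --pt "0.7 0 -0.6 0 -1" --pt "1 0 -0.9 0 -1" --pt "1 0 -0.9 0 -1" --pt "1 0 -0.9 0 -1"

```text
clock: 8.72
position: [0.3811, -0.1337, 0.2694]
ee_rot: [-0.051, 0.999, 0.001, 0.001]
ft_force: [0.3, 0.2, -0.4]
grip_width: -0.001
grasp_force: 0.0
```

Run:
```python
from h import *
c=camera("top");save(c,"end.png",(255,150,325,220),8)
h=cv2.cvtColor(c["img"],cv2.COLOR_RGB2HSV)[150:220,255:325].astype(int)
m=(h[...,0]>20)&(h[...,0]<35)&(h[...,1]>150)&(h[...,2]>150)
n,l,s,ce=cv2.connectedComponentsWithStats(m.astype(np.uint8))
for i in range(1,n):
    if s[i,4]>4:
        X=atz(c,*(ce[i]+[255,150]),.125)[:2]-[.568,-.127];print(s[i,4],X,np.degrees(np.arctan2(-X[1],-X[0])),"-> minus yaw ~6")
o=manip.get_obs();print(o["position"],o["ft_force"])
for q in("micrometer","tray","driver","dispenser"): print(q,[np.round(b["position"],3) for b in boxes_of(q,c)[:1]])
```

```text
13 [-0.02374465 -0.00453824] 10.820257204999141 -> minus yaw ~6
[ 0.38111963 -0.13346681  0.26849975] [ 1.07116668 -0.28456808 -0.51907155]
micrometer [array([0.518, 0.042, 0.023])]
tray [array([ 0.601, -0.279,  0.002])]
driver [array([ 0.432, -0.172,  0.026])]
dispenser [array([ 0.732, -0.116,  0.06 ])]
```

View pics/end.png

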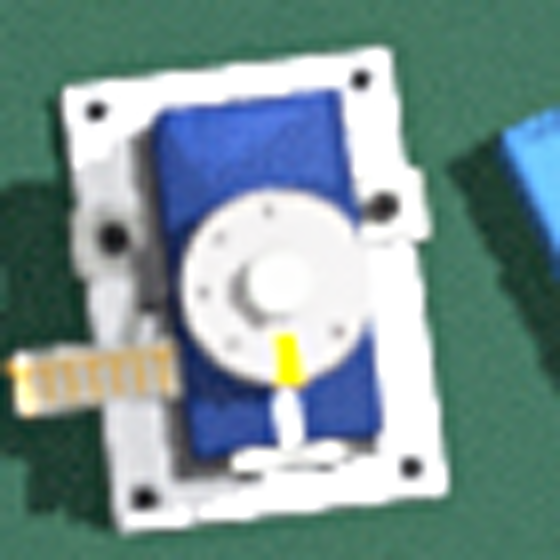

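The yellow mark at (288,360) lines up with the white index line at (288,420). The arm is clear and the loose things haven't moved, so I'll hand in.

```bash
python3 -c "
from workcell import ticket
print(ticket.hand_in())"
```

```text
the job is handed in; nothing more can be done
None
```

The upper disc is turned one click clockwise and its yellow mark lines up with the index line in the last picture; the arm is clear, the four loose things did not move, the plain disc's setting could not be checked in the pictures, and the job is handed in (no verdict was returned).

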